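# Weigh out onions and garlic on the spring scale

### The job

Take the salt crock off the kitchen scale and stand it upright on the cork coaster. Then put onions and garlic bulbs from under the low shelf on the scale pan, judging by the pointer as you go, until the black pointer rests level with the red marker to within 5 mm; set them down without dropping and leave the marker, mug, pepper mill, candle and spice jar where they are.

Things in the scene. Friction and masses are not known exactly. Their poses are not given: they have to be found in the camera images.
- pan: Steel pan of the fixed spring scale: 150 mm (x) x 210 mm (y) tray, rim 5 mm high. Slides vertically on a spring of 50 N/m (80 g sinks it 15.7 mm, travel 62), settling in 0.7 s. Origin: centre of its floor's upper face, 125 mm above the worktop when empty; z up. Base below 50 mm high; white gauge plate 54 mm wide, top at 135 mm, 102 mm from the centre on the +x side.
- pointer (a point): Middle of the black pointer bar (50 mm wide, 4 mm high) on the far (+x) face of the gauge plate; fixed to the pan, 5 mm below the pan floor level.
- marker_mid (a point): Middle of the red marker on the gauge plate, at the height the pointer must reach (23 to 36 mm below where it stands with an empty pan). Do not shift it.
- crock: Small stoneware salt crock, cream with a brown top, a 48 mm diameter cylinder 52 mm high with a 14 mm wide, 8 mm high knob on top, 220 g. Starts on the scale pan. Origin: centre of its underside.
- coaster_top (a point): Centre of the upper face of the fixed round cork coaster (100 mm diameter, 8 mm thick) in front of the scale.
- riser: Low dark wooden shelf, fixed. Origin on the worktop, x to its back, z up. Board: x -5 to +125, y -200 to +200, underside 160, top 178 mm up; 14 mm legs at x 40 and 112, y +-192. Two fixed pots 110 mm high on top. Four vegetables stand about 88 mm apart, tucked under its front edge, which is 5 to 15 mm behind their centres: an upright gripper hits the board, so lean it back 30 to 40 degrees.
- onion_a: Brown onion, round, 54 mm wide at 22 mm height, 62 mm high with its neck, flat foot 30 mm wide; about 80 g (70 to 90). Origin: centre of its underside. Stands under the front edge of the shelf.
- onion_b: Brown onion, round, 54 mm wide at 22 mm height, 62 mm high with its neck, flat foot 30 mm wide; about 80 g (70 to 90). Origin: centre of its underside. Stands under the front edge of the shelf.
- garlic_a: Pale purple garlic bulb, round, 42 mm wide at 17 mm height, 52 mm high with its neck, flat foot 26 mm wide; about 40 g (35 to 45). Origin: centre of its underside. Stands under the front edge of the shelf.
- garlic_b: Pale purple garlic bulb, round, 42 mm wide at 17 mm height, 52 mm high with its neck, flat foot 26 mm wide; about 40 g (35 to 45). Origin: centre of its underside. Stands under the front edge of the shelf.
- mug: White mug, 72 mm wide, 80 mm high, on top of the shelf; bystander, leave alone. Origin: centre of its underside.
- mill: Wooden pepper mill, 44 mm wide, 160 mm high, beside the scale pan; bystander, leave alone. Origin: centre of its underside.
- candle: Dark red candle jar, 68 mm wide, 70 mm high, on the worktop; bystander, leave alone. Origin: centre of its underside.
- spice: Amber spice jar, 40 mm wide, 85 mm high, under the shelf behind the vegetables; bystander, leave alone. Origin: centre of its underside.

How it is judged (in metres and radians):
On the way:
1. the salt crock stands upright and released on the cork coaster, centred within 22 mm (horizontal distance between crock and coaster_top below 0.022 m and z of crock in the frame of coaster_top between -0.006 and 0.006 m and angle between crock's own z axis and vertical below 0.12 rad and contact force between crock and the fingers below 0.05 N and linear speed of crock below 0.03 m/s), for 0.2 s.
At the end, for the whole second after the job is handed in: The pan is at rest with the pointer within 5 mm in height of the red marker, carrying only onions and garlic bulbs that lie wholly released on the pan (those not needed stay off it); the salt crock stands upright on the coaster within 22 mm of its centre; the robot touches nothing (all of step 1 and z of pointer in the frame of marker_mid between -0.005 and 0.005 m and linear speed of pan below 0.01 m/s and contact force between pan and the arm below 0.02 N and contact force between each of pan, onion_a, onion_b, garlic_a, garlic_b and the fingers below 0.02 N and ((x of onion_a in the frame of pan between -0.075 and 0.075 m and y of onion_a in the frame of pan between -0.105 and 0.105 m and z of onion_a in the frame of pan between -0.005 and 0.04 m) or contact force between onion_a and pan below 0.02 N) and ((x of onion_b in the frame of pan between -0.075 and 0.075 m and y of onion_b in the frame of pan between -0.105 and 0.105 m and z of onion_b in the frame of pan between -0.005 and 0.04 m) or contact force between onion_b and pan below 0.02 N) and ((x of garlic_a in the frame of pan between -0.075 and 0.075 m and y of garlic_a in the frame of pan between -0.105 and 0.105 m and z of garlic_a in the frame of pan between -0.005 and 0.04 m) or contact force between garlic_a and pan below 0.02 N) and ((x of garlic_b in the frame of pan between -0.075 and 0.075 m and y of garlic_b in the frame of pan between -0.105 and 0.105 m and z of garlic_b in the frame of pan between -0.005 and 0.04 m) or contact force between garlic_b and pan below 0.02 N)).
It fails at once if a bystander (mug, pepper mill, candle jar, spice jar) is moved more than 25 mm (distance of any of mug, mill, candle, spice from where it was at the start of the episode above 0.025 m).
It fails at once if the red marker is shifted by more than 3 mm (distance of marker_mid from where it was at the start of the episode above 0.003 m).
It fails at once if the salt crock is tipped more than 45 degrees (angle between crock's own z axis and vertical above 0.785 rad).
It fails at once if something is dropped or slammed on the pan so that it moves faster than 0.35 m/s (linear speed of pan above 0.35 m/s).
It fails at once if an onion or garlic bulb falls off the worktop (height (world z) of any of onion_a, onion_b, garlic_a, garlic_b below -0.05 m).
It also fails if it takes over 72 s, if anything falls off the work surface, if the arm or the gripper's body presses on something with over 40 N, if the wrist force passes 120 N, or if a joint passes its speed limit or range.

### The arm

A 6-joint arm with a two-finger parallel gripper is mounted at the origin on the work surface. World frame = base frame: x ahead of the robot, y to its left, z up, the work surface at z = 0. Lengths are in m, angles in degrees, forces in N, time in s.
With the tool pointing down it reaches from about 0.35 to 0.775 m from the base axis. Payload 5.5 kg.
Tool frame: the origin (TCP) lies on the centre line of the jaws, within the pads' length; the fingertips stand ahead of it and the grasp point (between the pads) lies 3 mm ahead of it (tcp_to_tips is the z of the fingertips in the tool frame, in m); z points along the fingers, y is the line along which they close (so a half turn about z gives the same grasp; the last joint's range is limited). The gripper opens to 85 mm and grips with 20 to 120 N. Pads are 22 mm wide; open, the fingers measure 114 mm over their backs; the gripper's body (76 mm by 85 mm) begins 54 mm behind the grasp point. The pads swing forward as they close: fully open they stand 13 mm farther back than shut.
Start: joints at [56.459, 17.945, 2.641, 74.691, 0, 82.002], TCP at [0.248, 0.519, 0.253] pointing down, gripper open.
Joint ranges: [-158.12, 158.12], [-49.38, 96.58], [-58.88, 72.47], [-126.05, 133.96], [-84.25, 85.87], [-180, 180]. Speed limits (degrees/s): [147.25, 147.25, 180, 180, 180, 180].

### API

Orientations are given as [roll, pitch, yaw] about the fixed x, y, z axes, in that order (R = Rz(yaw) Ry(pitch) Rx(roll)).
In Python, from station import state, camera, get_calibration, hand_in, tcp_to_tips gives the robot as it stands. The module is installed in compiled form; this text tells all that it offers.
- The arm moves only by the tool arm_command, never from a script. Its argument "targets" is a list of rows, each a list of 2 entries, a list of its own where there are three numbers: the shift along the tool's x, y, z as a fraction of full scale, then the turn about the tool's z as a fraction of full scale. A call has 1 to 8 rows; each row shifts and turns the commanded pose from where the row before left it, along the tool's axes as they then stand; what a row does not reach is not made up. Full scale, the value 1, is 20 cm for a shift and pi/4 rad for a turn. A row lasts 1/10 s, in which the tool goes at most 50 mm and 8.59 degrees, less where a joint would pass 70% of its speed; a pose out of reach is approached as far as the arm can. A call with a number of a shift or a turn outside -1 to 1 is refused whole. A call with a gripper value outside its range is refused whole. "fingers" is the opening, from -1 (shut) to 1 (fully open), set as the call begins (left out, the last holds). The fingers move at their own pace and stop on an object; "newtons" is the grip in N (left out, the last holds). Time passes only in rows, so rows that do not move let the fingers close. It gives the time, the measured TCP pose, the force, the opening and the grip force at its end, in the units of the state.
- state(): the state, without advancing time (a new reading comes with each control period).
- camera(name): name is "side" or "top" or "wrist"; returns the picture (420x560x3 uint8, red, green, blue); there is no depth.
- get_calibration(name): a dict with "K" (3x3 intrinsics, pixels), "dist" ([k1, k2, p1, p2, k3] as OpenCV has them; the pictures are not rectified), "R" (3x3) and "t" (3): a world point X has camera coordinates R X + t. Camera axes: x right, y down, z forward; pixel columns grow to the right and rows downward; lengths in m; the calibration is good to about 2 mm. A picture is of the moment at which its call begins: read the wrist's pose just before it. get_calibration takes no time and is no camera call; for the wrist camera it gives the pose at the moment of the call.
- hand_in(): hands the job in; it is judged then, once.
The state is a dict: "t": time; "joint_positions": joint angles; "dq": joint speeds; "joint_torque": joint torques, N m; "ee_pos": TCP position; "ee_rot": TCP orientation; "force": force on the tool from outside, world axes, zero at the start; "torque": the same for the moment, N m; "finger_gap": finger opening in m; "finger_force": force on a finger pad.
Only numpy, scipy, OpenCV 4.12 (cv2) and the standard library are available. Lean on these libraries where they do the work, as an engineer would, in place of code of your own. Each camera call takes 0.05 s, during which the arm holds its last target. There are 200 camera calls.

## Working session

There is one attempt and no reset: what is moved stays moved. The work goes in short steps, Python scripts to look and compute and a tool call to move; the robot and the scene stay as the last step left them, time stands still between calls to the robot, and variables do not carry over. Pictures are saved under pics/ and viewed, at most 10 in all, crops included, and the job is handed in when it is done.

Besides the shell and the picture viewer there is one more tool, called after "Call:" by a JSON object that holds its "fn" and its "kwargs". arm_command: Moves the arm, as the interface text tells. Shift numbers are shares of 20 cm and turn numbers shares of pi/4 rad, none past 1 either way. Its arguments: {"type":"object","properties":{"targets":{"type":"array"},"fingers":{"type":"number"},"newtons":{"type":"number"}},"required":["targets"]}

```bash
mkdir -p pics; cat > h.py <<'E'
import numpy as np, cv2
from station import state, camera, get_calibration, hand_in, tcp_to_tips
def grab(n,f):
    c=get_calibration(n); im=camera(n); cv2.imwrite('pics/'+f+'.png',im[:,:,::-1])
    return im,c
def ray(c,uv):
    p=cv2.undistortPoints(np.array([[uv]],float),np.array(c['K']),np.array(c['dist']))[0,0]
    R=np.array(c['R']);t=np.array(c['t']); d=R.T@np.array([p[0],p[1],1.]); return -R.T@t,d/np.linalg.norm(d)
def onz(c,uv,z):
    o,d=ray(c,uv); return o+d*(z-o[2])/d[2]
def tri(*rs):
    A=sum(np.eye(3)-np.outer(d,d) for o,d in rs); b=sum((np.eye(3)-np.outer(d,d))@o for o,d in rs); return np.linalg.solve(A,b)
def proj(c,X):
    r,_=cv2.Rodrigues(np.array(c['R'])); return cv2.projectPoints(np.array([X],float),r,np.array(c['t'],float),np.array(c['K']),np.array(c['dist']))[0][0,0]
E
python3 - <<'E'
from h import *
a=[]
for n in('side','top'):
    im,c=grab(n,n+'0'); print(n,(-np.array(c['R']).T@c['t']).round(3),np.array(c['R']).round(2).tolist())
print(state(), tcp_to_tips if not callable(tcp_to_tips) else tcp_to_tips())
E
```

```text
side [-0.068  0.484  0.668] [[-0.6, -0.8, -0.01], [-0.44, 0.34, -0.83], [0.67, -0.49, -0.56]]
top [0.338 0.015 1.3  ] [[0.0, -1.0, 0.01], [-0.98, -0.0, -0.2], [0.2, -0.01, -0.98]]
{'t': 0.1, 'joint_positions': array([5.64595576e+01, 1.79873514e+01, 2.58180173e+00, 7.46912621e+01,
       1.12767396e-03, 8.20013925e+01]), 'dq': array([ 0.05605245, -0.16054511,  0.21998521,  0.03975698,  0.01152745,
       -0.02318179]), 'joint_torque': array([ 2.22003961e-03, -4.81726313e+01,  2.99243367e+01,  1.27906559e-02,
       -1.67527519e-04, -1.18772064e-05]), 'ee_pos': array([0.24768383, 0.51843579, 0.25247756]), 'ee_rot': array([-1.79904287e+02, -1.45879613e-02,  1.54458152e+02]), 'force': array([-1.0359656 ,  0.51420601, -0.3037508 ]), 'torque': array([ 0.00280105, -0.02265818, -0.06370184]), 'finger_force': 0.0, 'finger_gap': 0.08505580982672183} 0.022
```

View pics/side0.png

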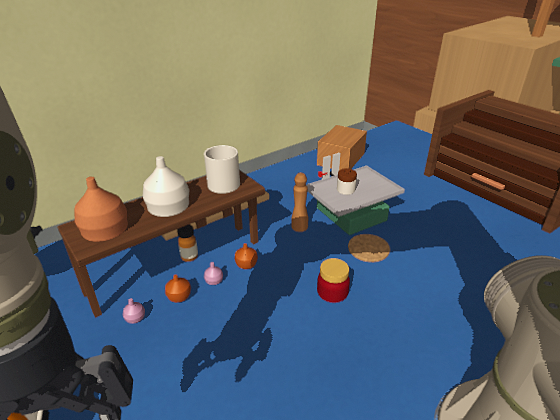

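View pics/top0.png

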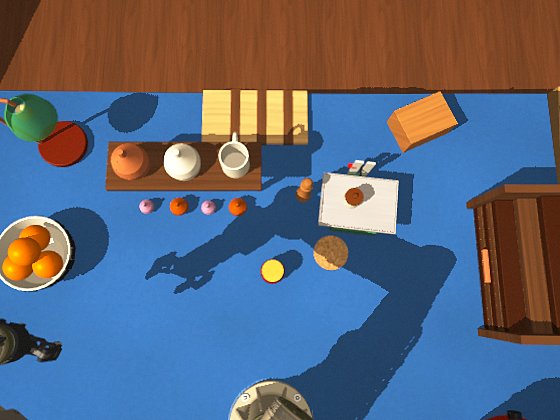

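The side view shows the garlics at (133,311) and (213,273), onions at (177,288) and (246,257), the crock at (347,180), the coaster at (369,248) and the gauge with red near (322,176). The top view shows the same things in a row at y≈206, with the crock at (354,196), coaster at (331,252), mill at (305,188) and candle at (272,270). Next I'll measure these and zoom in on the gauge.

```bash
cat > m.py <<'E'
from h import *
def blobs(im,lo,hi,win,mn=15):
    x0,y0,x1,y1=win; hsv=cv2.cvtColor(im,cv2.COLOR_RGB2HSV)[y0:y1,x0:x1]
    m=cv2.inRange(hsv,np.array(lo),np.array(hi)); n,l,s,ce=cv2.connectedComponentsWithStats(m)
    return [(ce[i]+[x0,y0],s[i]+np.array([x0,y0,0,0,0])) for i in range(1,n) if s[i,4]>=mn]
E
python3 - <<'E'
from m import *
T=cv2.imread('pics/top0.png')[:,:,::-1].copy();S=cv2.imread('pics/side0.png')[:,:,::-1].copy()
ct,cs=get_calibration('top'),get_calibration('side')
col={'onion':((5,150,60),(16,255,255)),'garlic':((135,25,90),(178,150,255)),'coaster':((8,70,80),(22,200,255))}
win={'onion':((165,194,250,220),(160,240,262,305)),'garlic':((135,194,220,220),(115,255,230,330)),'coaster':((310,232,352,275),(340,230,395,268))}
for k in col:
    bt=sorted([b for b in blobs(T,*col[k],win[k][0])],key=lambda b:b[0][0]); bs=sorted(blobs(S,*col[k],win[k][1]),key=lambda b:b[0][0])
    print(k,[(b[0].round(1),b[1]) for b in bt],[(b[0].round(1),b[1]) for b in bs])
    for a,b in zip(bt,bs):
        print('  tri',tri(ray(ct,a[0]),ray(cs,b[0])).round(4), 'onz .02',onz(ct,a[0],.02).round(4))
for k,w in {'brown':((340,180,370,210),(333,165,362,197))}.items():
    for im,c,ww in((T,ct,w[0]),(S,cs,w[1])):
        print([(b[0].round(1),b[1]) for b in blobs(im,(3,110,30),(15,255,200),ww)])
A=cv2.resize(T[150:260,290:410],None,fx=4,fy=4,interpolation=0); B=cv2.resize(S[140:230,290:410],None,fx=4,fy=4,interpolation=0)
cv2.imwrite('pics/z.png',np.vstack([A,B])[:,:,::-1][:800])
print(np.vstack([A,B]).shape)
E
```

```text
onion [(array([178.7, 205.9]), array([170, 198,  18,  17, 239])), (array([237.4, 206.3]), array([229, 198,  18,  17, 236]))] [(array([177.5, 289. ]), array([166, 275,  24,  27, 486])), (array([186.3, 243.1]), array([179, 240,  16,   8, 113])), (array([188.7, 258.9]), array([182, 256,  15,   5,  26])), (array([245.6, 257.1]), array([235, 244,  22,  25, 395])), (array([254. , 241.1]), array([251, 240,   7,   4,  21]))]
  tri [0.5922 0.268  0.0196] onz .02 [0.5928 0.2688 0.02  ]
  tri [0.6139 0.1538 0.073 ] onz .02 [0.5922 0.0985 0.02  ]
garlic [(array([146. , 206.2]), array([139, 200,  15,  14, 163])), (array([207.8, 207.2]), array([201, 201,  15,  14, 160]))] [(array([132.6, 311.8]), array([123, 298,  21,  26, 363])), (array([212.8, 274.6]), array([204, 262,  19,  23, 295]))]
  tri [0.5928 0.3644 0.0144] onz .02 [0.5917 0.3629 0.02  ]
  tri [0.59   0.1846 0.0152] onz .02 [0.5893 0.1843 0.02  ]
coaster [(array([330.5, 252.4]), array([314, 236,  34,  34, 924]))] [(array([343.1, 264.3]), array([340, 260,   9,   8,  51])), (array([368.5, 247.6]), array([348, 234,  42,  28, 895]))]
  tri [ 0.4877 -0.1627 -0.0714] onz .02 [ 0.4588 -0.1696  0.02  ]
[(array([353.9, 196.1]), array([345, 188,  19,  17, 252]))]
[(array([346.4, 173.1]), array([338, 165,  19,  17, 264]))]
(800, 480, 3)
```

```bash
python3 -c "
import cv2,numpy as np
a=cv2.imread('pics/top0.png')[150:260,300:405];b=cv2.imread('pics/side0.png')[140:230,300:405]
f=lambda x:cv2.resize(x,(390,int(x.shape[0]*390/105)),interpolation=0)
a,b=f(a),f(b);b=np.pad(b,((0,len(a)-len(b)),(0,0),(0,0)));cv2.imwrite('pics/z.png',np.hstack([a,b]))"
```

```text
(no output)
```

View pics/z.png

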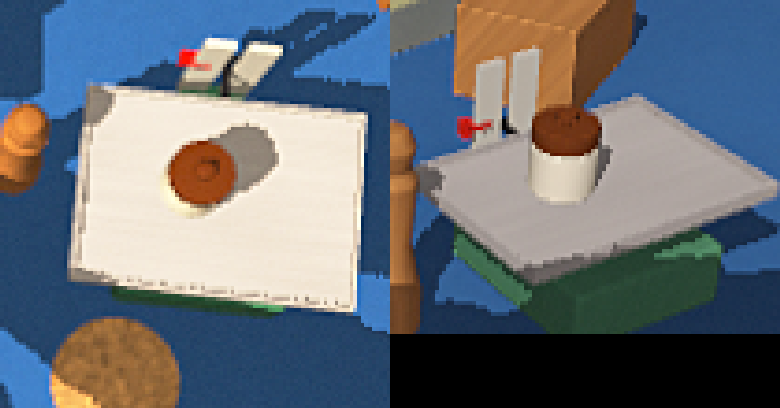

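The zoom shows the slotted white gauge plate behind the pan, with the red marker at its left edge and the black pointer in the slot. The crock sits left of the pan's centre.

```bash
python3 - <<'E'
from m import *
ct,cs=get_calibration('top'),get_calibration('side')
P=lambda a:np.round(a,4)
# brown top blob: centroid both views
print('crock tri',P(tri(ray(ct,(353.9,196.1)),ray(cs,(346.4,173.1)))))
print('coaster tri',P(tri(ray(ct,(330.5,252.4)),ray(cs,(368.5,247.6)))),P(onz(ct,(330.5,252.4),.008)),P(onz(cs,(368.5,247.6),.008)))
print('onionR tri',P(tri(ray(ct,(237.4,206.3)),ray(cs,(245.6,257.1)))))
# pan corners in crop z: scale 390/105
f=390/105
for u,v in((90,85),(367,115),(355,310),(70,280)):
    print('pan',P(onz(ct,(300+u/f,150+v/f),.087)))
tc=[(300+u/f,150+v/f) for u,v in((90,85),(367,115),(355,310),(70,280))]
sc=[(300+(u-390)/f,140+v/f) for u,v in((420,165),(640,97),(778,185),(530,278))]
for a,b in zip(tc,sc): print('pan tri',P(tri(ray(ct,a),ray(cs,b))))
print('plate tops/marker', P(tri(ray(ct,(300+188/f,150+58/f)),ray(cs,(300+77/f,140+128/f)))))
T=cv2.imread('pics/top0.png')[:,:,::-1].copy();S=cv2.imread('pics/side0.png')[:,:,::-1].copy()
for im in(T,S): print([(b[0],b[1]) for b in blobs(im,(172,150,80),(180,255,255),(310,150,400,195),4)+blobs(im,(0,200,150),(3,255,255),(310,150,400,195),4)])
print('candle',P(onz(ct,(272,270),.07)),'mill',P(onz(ct,(305,183),.16)),'mug',P(onz(ct,(233,155),.25)))
print('shelf edge',P(onz(ct,(110,190),.178)),P(onz(ct,(261,189),.178)))
E
```

```text
crock tri [ 0.5993 -0.2205  0.1291]
coaster tri [ 0.4601 -0.1731 -0.0005] [ 0.46   -0.1713  0.008 ] [ 0.4527 -0.1653  0.008 ]
onionR tri [0.5916 0.0976 0.0196]
pan [ 0.6753 -0.1479  0.087 ]
pan [ 0.6526 -0.3555  0.087 ]
pan [ 0.5048 -0.3387  0.087 ]
pan [ 0.5264 -0.1299  0.087 ]
pan tri [ 0.6722 -0.1509  0.0871]
pan tri [ 0.6532 -0.3584  0.0806]
pan tri [ 0.5052 -0.3412  0.0799]
pan tri [ 0.5286 -0.1305  0.0767]
plate tops/marker [ 0.6988 -0.2243  0.0792]
[(array([349.63636364, 165.09090909]), array([348, 164,   4,   3,  11]))]
[(array([320.4375, 173.875 ]), array([319, 172,   6,   5,  16]))]
candle [ 0.4059 -0.0018  0.07  ] mill [ 0.6274 -0.087   0.16  ] mug [0.6744 0.0961 0.25  ]
shelf edge [0.6023 0.4134 0.178 ] [0.6065 0.0281 0.178 ]
```

Call:
{"fn": "arm_command", "kwargs": {"targets": [[[0,0,0],-0.189],[[0,0,0],-0.189],[[0,0,0],-0.189],[[-0.09,-0.19,0],0],[[-0.09,-0.19,0],0],[[-0.09,-0.19,0],0],[[-0.09,-0.19,0],0],[[-0.09,-0.19,0],0]], "fingers": 1, "newtons": 40}}

```text
t: 0.9
ee_pos: [0.338, 0.3272, 0.253]
ee_rot: [-180.0, -0.0, -180.0]
force: [0.8, 0.2, -0.0]
finger_gap: 0.0854
finger_force: 0.0
```

Call:
{"fn": "arm_command", "kwargs": {"targets": [[[-0.09,-0.2,0],0],[[-0.09,-0.2,0],0],[[-0.09,-0.2,0],0],[[-0.09,-0.2,0],0],[[-0.09,-0.2,0],0],[[-0.09,-0.2,0],0],[[-0.09,-0.2,0],0],[[-0.09,-0.2,0],0]]}}

```text
t: 1.7
ee_pos: [0.4819, 0.007, 0.2531]
ee_rot: [180.0, -0.0, 180.0]
force: [0.8, 0.5, 0.8]
finger_gap: 0.0856
finger_force: 0.0
```

Call:
{"fn": "arm_command", "kwargs": {"targets": [[[-0.09,-0.18,0],0],[[-0.09,-0.18,0],0],[[-0.09,-0.18,0],0],[[-0.09,-0.18,0],0],[[-0.09,-0.18,0],0],[[-0.09,-0.18,0],0],[[0,0,0],0],[[0,0,0],0]]}}

```text
t: 2.5
ee_pos: [0.5893, -0.208, 0.252]
ee_rot: [179.9, -0.1, 179.9]
force: [-1.0, 0.4, 0.7]
finger_gap: 0.0854
finger_force: 0.0
```

```bash
python3 - <<'E'
from m import *
s=state(); print(s['ee_pos'],s['ee_rot'],s['t'])
im,c=grab('wrist','w1'); print((-np.array(c['R']).T@c['t']).round(3),np.array(c['R']).round(2).tolist())
E
```

```text
[ 0.58926375 -0.20800509  0.2519783 ] [ 1.79921186e+02 -1.12986780e-01  1.79877085e+02] 2.5
[ 0.517 -0.207  0.373] [[0.0, 1.0, 0.0], [0.96, -0.0, 0.28], [0.28, 0.0, -0.96]]
```

View pics/w1.png

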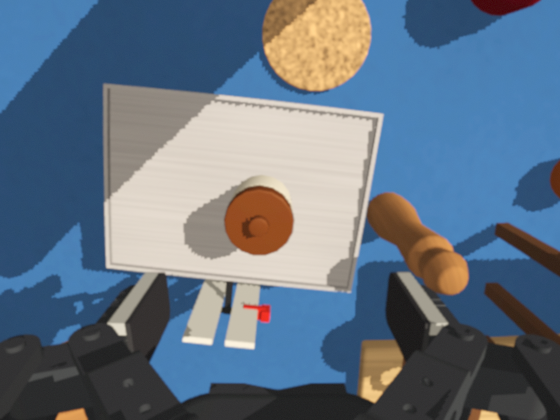

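The wrist view shows the crock top at (259,220), the coaster at (317,38), and the gauge plate with the red marker at (265,313) and the pointer at (228,298). The mill is off to the right, clear of the fingers.

```bash
python3 - <<'E'
from m import *
c=get_calibration('wrist'); ct,cs=get_calibration('top'),get_calibration('side')
W=cv2.imread('pics/w1.png')[:,:,::-1].copy()
for w,lo,hi in(((215,180,305,260),(3,150,60),(12,255,255)),((255,0,380,95),(8,70,60),(22,220,255)),((235,295,280,330),(0,180,100),(4,255,255)),((235,295,280,330),(175,180,100),(180,255,255))):
    print([(b[0].round(1),b[1]) for b in blobs(W,lo,hi,w)])
print('crock', onz(c,(259,220),.134).round(4), tri(ray(c,(259,220)),ray(ct,(353.9,196.1))).round(4),'coaster',onz(c,(317,37),.008).round(4),tri(ray(c,(317,37)),ray(ct,(330.5,252.4))).round(4))
E
```

```text
[(array([258.6, 220.3]), array([ 225,  187,   68,   67, 3557]))]
[(array([315.8,  40.8]), array([ 263,    0,  107,   91, 8274]))]
[(array([261.2, 311.9]), array([244, 305,  25,  16, 159]))]
[]
crock [ 0.5944 -0.2187  0.134 ] [ 0.5989 -0.2201  0.1249] coaster [ 0.4606 -0.1697  0.008 ] [ 0.4603 -0.1705  0.01  ]
```

Call:
{"fn": "arm_command", "kwargs": {"targets": [[[-0.035,-0.058,0.1],0],[[0,0,0.15],0],[[0,0,0.15],0],[[0,0,0.15],0],[[0,0,0.1],0],[[0,0,0.045],0],[[0,0,0],0]]}}

```text
t: 3.25
ee_pos: [0.5956, -0.2173, 0.1134]
ee_rot: [179.9, -0.1, -179.9]
force: [0.4, -0.1, 0.2]
finger_gap: 0.0855
finger_force: 0.0
```

Call:
{"fn": "arm_command", "kwargs": {"targets": [[[0,0,0],0],[[0,0,0],0],[[0,0,0],0],[[0,0,0],0],[[0,0,0],0],[[0,0,0],0]], "fingers": -0.4}}

```text
t: 3.85
ee_pos: [0.5971, -0.2192, 0.1147]
ee_rot: [-180.0, 0.1, 180.0]
force: [1.4, -0.1, 0.2]
finger_gap: 0.0468
finger_force: 42.8
```

Call:
{"fn": "arm_command", "kwargs": {"targets": [[[0,0,-0.03],0],[[0,0,-0.03],0],[[0,0,-0.03],0],[[0,0,-0.03],0],[[0,0,-0.03],0],[[0,0,-0.03],0],[[0,0,-0.03],0],[[0,0,-0.03],0]]}}

```text
t: 4.65
ee_pos: [0.5966, -0.2189, 0.1627]
ee_rot: [180.0, -0.0, 180.0]
force: [-0.5, 0.4, -2.5]
finger_gap: 0.0471
finger_force: 42.7
```

Call:
{"fn": "arm_command", "kwargs": {"targets": [[[0,0,-0.05],0],[[0,0,-0.1],0],[[0,0,-0.1],0],[[0,0,-0.1],0],[[0,0,0],0]]}}

```text
t: 5.15
ee_pos: [0.5981, -0.2197, 0.2361]
ee_rot: [-179.8, 0.3, 180.0]
force: [0.1, 0.3, -1.0]
finger_gap: 0.0467
finger_force: 42.7
```

Call:
{"fn": "arm_command", "kwargs": {"targets": [[[0.136,0.049,0],0],[[0.136,0.049,0],0],[[0.136,0.049,0],0],[[0.136,0.049,0],0],[[0.136,0.049,0],0],[[0,0,0.1],0],[[0,0,0.15],0],[[0,0,0.15],0]]}}

```text
t: 5.95
ee_pos: [0.4605, -0.1698, 0.1515]
ee_rot: [-180.0, 0.1, 180.0]
force: [0.9, 0.2, -1.7]
finger_gap: 0.047
finger_force: 42.8
```

Call:
{"fn": "arm_command", "kwargs": {"targets": [[[0,0,0.15],0],[[0,0,0.15],0],[[0,0,0.12],0],[[0,0,0.06],0],[[0,0,0.02],0],[[0,0,0],0],[[0,0,0],0]]}}

```text
t: 6.65
ee_pos: [0.4615, -0.1703, 0.0533]
ee_rot: [-179.9, 0.1, 180.0]
force: [0.2, -0.5, -2.0]
finger_gap: 0.0471
finger_force: 42.7
```

Call:
{"fn": "arm_command", "kwargs": {"targets": [[[0,0,0.02],0],[[0,0,0.015],0],[[0,0,0.01],0],[[0,0,0],0],[[0,0,0],0]]}}

```text
t: 7.15
ee_pos: [0.4606, -0.1698, 0.0433]
ee_rot: [180.0, 0.0, 180.0]
force: [0.4, 0.1, -2.1]
finger_gap: 0.0475
finger_force: 42.7
```

Call:
{"fn": "arm_command", "kwargs": {"targets": [[[0,0,0.01],0],[[0,0,0.005],0],[[0,0,0],0],[[0,0,0],0]]}}

```text
t: 7.55
ee_pos: [0.4608, -0.1699, 0.0428]
ee_rot: [-180.0, 0.1, 180.0]
force: [-6.1, 2.8, 21.5]
finger_gap: 0.0474
finger_force: 45.0
```

Call:
{"fn": "arm_command", "kwargs": {"targets": [[[0,0,-0.007],0],[[0,0,0],0]]}}

```text
t: 7.75
ee_pos: [0.4609, -0.1701, 0.0428]
ee_rot: [-180.0, 0.1, 180.0]
force: [-4.2, 0.7, 11.4]
finger_gap: 0.047
finger_force: 43.9
```

Call:
{"fn": "arm_command", "kwargs": {"targets": [[[0,0,0],0],[[0,0,0],0],[[0,0,0],0],[[0,0,0],0],[[0,0,-0.05],0],[[0,0,-0.1],0],[[0,0,-0.2],0],[[0,0,-0.2],0]], "fingers": 1}}

```text
t: 8.55
ee_pos: [0.46, -0.1695, 0.1529]
ee_rot: [179.9, -0.1, 180.0]
force: [0.7, -0.1, 0.2]
finger_gap: 0.0852
finger_force: 0.0
```

Call:
{"fn": "arm_command", "kwargs": {"targets": [[[0,0,-0.2],0],[[0,0,-0.2],0],[[0,0,-0.2],0],[[0,0,0],0]]}}

```text
t: 8.95
ee_pos: [0.463, -0.1711, 0.2782]
ee_rot: [-179.7, 0.5, 180.0]
force: [0.8, -0.3, -0.7]
finger_gap: 0.0851
finger_force: 0.0
```

```bash
python3 - <<'E'
from m import *
s=state(); print(s['ee_pos'],s['ee_rot'],s['t'],s['joint_positions'])
im,c=grab('wrist','w2');t,ct=grab('top','t2');sd,cs=grab('side','s2')
cv2.imwrite('pics/v2.png',np.hstack([im,cv2.resize(t[140:290,290:410],(240,300)).repeat(1,0) if 0 else np.pad(cv2.resize(t[150:290,290:410],(240,280)),((0,140),(0,0),(0,0)))])[:,:,::-1])
E
```

```text
[ 0.46295167 -0.1711372   0.27824931] [-179.70048646    0.53963571  179.97917565] 8.95 [-2.96189769e+01  8.01262607e+00 -6.62861065e+00  7.47416124e+01
  6.09686543e-03 -2.95967092e+01]
```

View pics/v2.png

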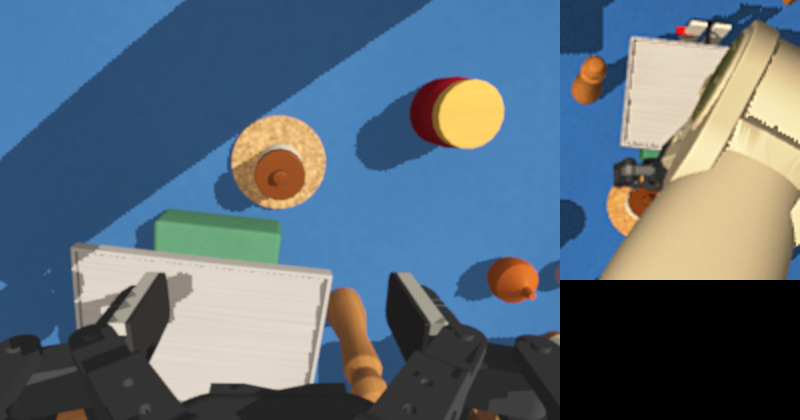

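The crock stands upright on the coaster, its top at (280,173) against the coaster's centre at (278,162). Next I'll move to y=0 and push past the reach limit to see whether the tool leans there.

Call:
{"fn": "arm_command", "kwargs": {"targets": [[[0,0.171,-0.18],0],[[0,0.171,-0.18],0],[[0,0.171,-0.18],0],[[0,0.171,-0.18],0],[[0,0.171,-0.18],0],[[-0.25,0,0],0],[[-0.25,0,0],0],[[-0.25,0,0],0]]}}

```text
t: 9.9
ee_pos: [0.6119, 0.0018, 0.4511]
ee_rot: [180.0, -0.0, -180.0]
force: [0.5, 0.4, 2.3]
finger_gap: 0.0854
finger_force: 0.0
```

Call:
{"fn": "arm_command", "kwargs": {"targets": [[[-0.25,0,0],0],[[-0.25,0,0],0],[[-0.25,0,0],0],[[-0.25,0,0],0],[[-0.25,0,0],0],[[-0.25,0,0],0]]}}

```text
t: 10.5
ee_pos: [0.7916, 0.0004, 0.3788]
ee_rot: [-179.8, 6.6, 180.0]
force: [-0.3, 0.2, -0.6]
finger_gap: 0.0853
finger_force: 0.0
```

```bash
python3 -c "
from h import *
s=state(); print(s['ee_pos'],s['ee_rot'],s['t'],s['joint_positions'])"
```

```text
[7.91647072e-01 4.37495369e-04 3.78778198e-01] [-179.78664957    6.6256692   179.98546414] 10.5 [ -5.93416419  48.33020624  72.23483859 107.29212378   0.46959342
  -5.88015048]
```

Call:
{"fn": "arm_command", "kwargs": {"targets": [[[-0.25,0,0],0],[[-0.25,0,0],0],[[-0.25,0,0],0],[[-0.25,0,0],0],[[-0.25,0,0],0],[[-0.25,0,0],0],[[-0.25,0,0],0],[[-0.25,0,0],0]]}}

```text
t: 11.3
ee_pos: [0.9609, 0.0006, 0.331]
ee_rot: [-179.2, 23.1, -179.9]
force: [-0.1, 0.2, 0.6]
finger_gap: 0.0854
finger_force: 0.0
```

```bash
python3 -c "
from h import *
s=state(); print(s['ee_pos'],s['ee_rot'],s['t'],s['joint_positions'])"
```

```text
[9.60899833e-01 5.85177630e-04 3.30951833e-01] [-179.2019589    23.12692546 -179.86354696] 11.3 [-5.1075394  54.20260399 72.21849315 84.90850588  1.26203235 -4.82270068]
```

```bash
python3 -c "
from h import *
cs=get_calibration('side');ct=get_calibration('top')
for p in((370,130),(270,180),(150,215)): print(onz(cs,p,0).round(2))
for p in((300,90),(300,10)): print(onz(ct,p,0).round(2))
im,c=grab('wrist','w3'); s,_=grab('side','s3')
cv2.imwrite('pics/v3.png',cv2.resize(np.hstack([im,s]),(800,300))[:,:,::-1])"
```

```text
[ 0.94 -0.69  0.  ]
[ 0.87 -0.17  0.  ]
[0.92 0.2  0.  ]
[ 0.97 -0.09  0.  ]
[ 1.24 -0.09  0.  ]
```

View pics/v3.png

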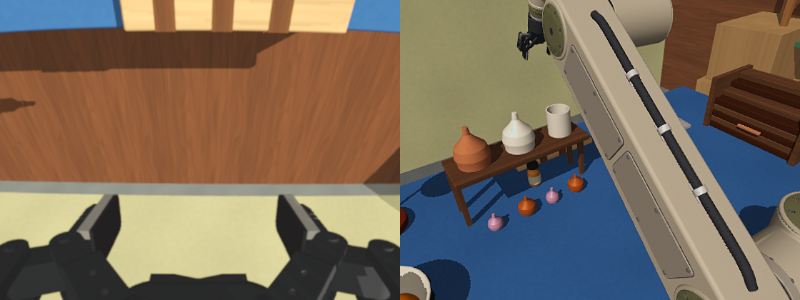

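The wrist view shows that the wall foot is well beyond the fingers, behind the brown floor strip. There's room for a few more outward rows.

Call:
{"fn": "arm_command", "kwargs": {"targets": [[[-0.25,0,0],0],[[-0.25,0,0],0],[[-0.25,0,0],0],[[-0.25,0,0],0]]}}

```text
t: 11.8
ee_pos: [1.0236, 0.001, 0.3537]
ee_rot: [-178.9, 32.1, -179.7]
force: [-0.2, -0.0, 0.1]
finger_gap: 0.0853
finger_force: 0.0
```

```bash
python3 -c "
from h import *
s=state(); print(s['ee_pos'],s['ee_rot'],s['t'],s['joint_positions'])"
```

```text
[1.02362655e+00 9.82724757e-04 3.53654097e-01] [-178.85769985   32.11373503 -179.690335  ] 11.8 [-4.8664032  54.79638292 72.29790025 75.40568845  1.6099642  -4.38414642]
```

```bash
cat >> h.py <<'E'
from scipy.spatial.transform import Rotation as Ro
def goto(*pts):
    s=state(); R=Ro.from_euler('xyz',s['ee_rot'],degrees=True).as_matrix(); p=np.array(s['ee_pos'])
    print('at',p.round(4),s['ee_rot'].round(2),'t',s['t'],'z-axis',R[:,2].round(3))
    for q in pts:
        d=np.array(q)-p; sh=R.T@d/.2; n=int(np.ceil(np.linalg.norm(d)/.047)); print(' total',sh.round(3),'rows',n,'each',(sh/n).round(3)); p=np.array(q)
E
python3 -c "
from h import *
goto((.507,.098,.354),(.507,.098,.157),(.5866,.098,.030))"
```

```text
at [1.0236e+00 1.0000e-03 3.5370e-01] [-178.86   32.11 -179.69] t 11.8 z-axis [ 0.532 -0.017 -0.847]
 total [ 2.185  0.472 -1.383] rows 12 each [ 0.182  0.039 -0.115]
 total [0.524 0.017 0.834] rows 5 each [0.105 0.003 0.167]
 total [0.    0.013 0.749] rows 4 each [0.    0.003 0.187]
```

Call:
{"fn": "arm_command", "kwargs": {"targets": [[[0.182,0.039,-0.115],0],[[0.182,0.039,-0.115],0],[[0.182,0.039,-0.115],0],[[0.182,0.039,-0.115],0],[[0.182,0.039,-0.115],0],[[0.182,0.039,-0.115],0],[[0.182,0.039,-0.115],0],[[0.182,0.039,-0.115],0]], "fingers": 0.6, "newtons": 25}}

```text
t: 12.6
ee_pos: [0.7146, 0.0591, 0.3573]
ee_rot: [-178.8, 32.1, -179.7]
force: [-0.6, -0.4, 0.8]
finger_gap: 0.0683
finger_force: 0.0
```

Call:
{"fn": "arm_command", "kwargs": {"targets": [[[0.182,0.039,-0.115],0],[[0.182,0.039,-0.115],0],[[0.182,0.039,-0.115],0],[[0.182,0.039,-0.115],0],[[0,0,0],0],[[0,0,0],0]]}}

```text
t: 13.2
ee_pos: [0.5445, 0.0911, 0.3582]
ee_rot: [-178.8, 32.3, -179.6]
force: [0.6, 0.1, 0.1]
finger_gap: 0.0682
finger_force: 0.0
```

```bash
python3 -c "
from h import *
goto((.507,.098,.157),(.5866,.098,.030))"
```

```text
at [0.5445 0.0911 0.3582] [-178.83   32.3  -179.64] t 13.2 z-axis [ 0.534 -0.017 -0.845]
 total [0.696 0.051 0.749] rows 5 each [0.139 0.01  0.15 ]
 total [0.003 0.013 0.749] rows 4 each [0.001 0.003 0.187]
```

Call:
{"fn": "arm_command", "kwargs": {"targets": [[[0.139,0.01,0.15],0],[[0.139,0.01,0.15],0],[[0.139,0.01,0.15],0],[[0.139,0.01,0.15],0],[[0.139,0.01,0.15],0],[[0,0,0],0],[[0,0,0],0]]}}

```text
t: 13.9
ee_pos: [0.5091, 0.0973, 0.1567]
ee_rot: [-178.8, 32.2, -179.7]
force: [0.1, -1.2, 0.9]
finger_gap: 0.0683
finger_force: 0.0
```

```bash
python3 - <<'E'
from m import *
goto((.5866,.098,.030))
im,c=grab('wrist','w4')
for b in blobs(im,(5,150,60),(16,255,255),(0,0,560,420),150): print(b[0].round(1),b[1],onz(c,b[0],.022).round(4))
for b in blobs(im,(135,25,90),(178,150,255),(0,0,560,420),150): print('g',b[0].round(1),b[1],onz(c,b[0],.019).round(4))
E
```

```text
at [0.5091 0.0973 0.1567] [-178.82   32.2  -179.7 ] t 13.9 z-axis [ 0.533 -0.018 -0.846]
 total [0.01  0.016 0.742] rows 4 each [0.002 0.004 0.186]
[281.1 192.3] [ 248  158   68   78 3495] [0.589  0.0978 0.022 ]
[500.8 195.7] [ 465  162   75   76 3779] [0.5903 0.2695 0.022 ]
[ 40.7 268.2] [   0  190   94  179 5774] [ 0.7051 -0.1531  0.022 ]
[209.6 254.8] [199 217  22  83 606] [0.6744 0.0306 0.022 ]
[372.7 245.5] [356 242  36  11 155] [0.6572 0.1805 0.022 ]
[290.1 335.5] [281 315  21  43 668] [0.8613 0.11   0.022 ]
[232.5 337.3] [222 316  22  41 547] [0.8708 0.0327 0.022 ]
[449.7 413.2] [432 405  38  15 346] [1.3174 0.4884 0.022 ]
g [393.4 188.3] [ 366  160   56   67 2382] [0.5866 0.1838 0.019 ]
```

View pics/w4.png

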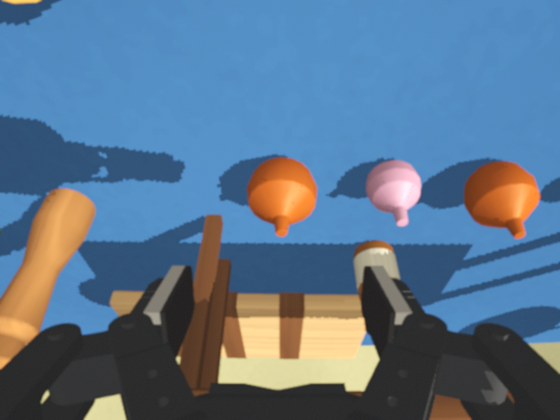

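The right-hand onion is at (281,192), midway between the fingers, and the spice jar and shelf leg are behind it and clear. I'll descend along the tool axis and grasp.

Call:
{"fn": "arm_command", "kwargs": {"targets": [[[0,0.004,0.2],0],[[0,0.004,0.2],0],[[0,0.003,0.2],0],[[0,0.003,0.1],0],[[0,0,0.035],0],[[0,0,0],0],[[0,0,0],0]]}}

```text
t: 14.65
ee_pos: [0.5886, 0.098, 0.0348]
ee_rot: [-178.8, 32.5, -179.7]
force: [0.5, -0.1, -0.7]
finger_gap: 0.0684
finger_force: 0.0
```

Call:
{"fn": "arm_command", "kwargs": {"targets": [[[0,0,0],0],[[0,0,0],0],[[0,0,0],0],[[0,0,0],0],[[0,0,0],0]], "fingers": -0.2}}

```text
t: 15.15
ee_pos: [0.5879, 0.098, 0.0352]
ee_rot: [-178.8, 32.5, -179.7]
force: [-4.9, -1.0, 7.1]
finger_gap: 0.0521
finger_force: 24.6
```

Call:
{"fn": "arm_command", "kwargs": {"targets": [[[0,0,-0.03],0],[[0,0,-0.1],0],[[0,0,-0.2],0],[[0,0,-0.2],0],[[0,0,-0.2],0],[[0,0,-0.2],0],[[0,0,0],0]]}}

```text
t: 15.85
ee_pos: [0.4877, 0.1016, 0.1959]
ee_rot: [-178.9, 32.8, -179.6]
force: [1.1, -0.7, 0.3]
finger_gap: 0.0519
finger_force: 26.8
```

```bash
python3 -c "
from h import *
goto((.50,-.1,.26),(.606,-.311,.26),(.606,-.311,.175),(.606,-.311,.144))"
```

```text
at [0.4877 0.1016 0.1959] [-178.88   32.81 -179.64] t 15.85 z-axis [ 0.542 -0.016 -0.84 ]
 total [-0.22  -1.013 -0.22 ] rows 5 each [-0.044 -0.203 -0.044]
 total [-0.44  -1.053  0.304] rows 6 each [-0.073 -0.175  0.051]
 total [0.23  0.007 0.357] rows 2 each [0.115 0.003 0.179]
 total [0.084 0.003 0.13 ] rows 1 each [0.084 0.003 0.13 ]
```

Call:
{"fn": "arm_command", "kwargs": {"targets": [[[-0.044,-0.203,-0.044],0],[[-0.044,-0.203,-0.044],0],[[-0.044,-0.203,-0.044],0],[[-0.044,-0.203,-0.044],0],[[-0.044,-0.203,-0.044],0],[[-0.073,-0.175,0.051],0],[[-0.073,-0.175,0.051],0],[[-0.073,-0.175,0.051],0]]}}

```text
t: 16.65
ee_pos: [0.553, -0.2079, 0.253]
ee_rot: [-178.8, 32.3, -179.7]
force: [0.4, -0.5, 0.2]
finger_gap: 0.052
finger_force: 26.8
```

Call:
{"fn": "arm_command", "kwargs": {"targets": [[[-0.073,-0.175,0.051],0],[[-0.073,-0.175,0.051],0],[[-0.073,-0.175,0.051],0],[[0,0,0],0],[[0,0,0],0]]}}

```text
t: 17.15
ee_pos: [0.6054, -0.3118, 0.251]
ee_rot: [-179.0, 32.2, -179.8]
force: [-0.2, 0.9, -0.5]
finger_gap: 0.0517
finger_force: 26.9
```

```bash
python3 -c "
from h import *
goto((.606,-.311,.175),(.606,-.311,.144));s=state();print(s['finger_gap'],s['joint_positions'])"
```

```text
at [ 0.6054 -0.3118  0.251 ] [-178.97   32.18 -179.81] t 17.15 z-axis [ 0.533 -0.016 -0.846]
 total [0.2   0.01  0.323] rows 2 each [0.1   0.005 0.162]
 total [0.083 0.002 0.131] rows 1 each [0.083 0.002 0.131]
0.05174952171080989 [-42.25581046  10.24905996 -15.85651196  38.31353755  20.25148959
 -37.50573434]
```

Call:
{"fn": "arm_command", "kwargs": {"targets": [[[0.08,0.004,0.13],0],[[0.08,0.004,0.13],0],[[0.04,0.002,0.063],0],[[0.02,0,0.032],0],[[0.02,0,0.032],0],[[0.02,0,0.032],0],[[0.02,0,0.032],0],[[0,0,0],0]]}}

```text
t: 17.95
ee_pos: [0.6066, -0.3111, 0.146]
ee_rot: [-178.9, 32.3, -179.7]
force: [-0.8, -0.5, -0.3]
finger_gap: 0.0519
finger_force: 26.9
```

Call:
{"fn": "arm_command", "kwargs": {"targets": [[[0,0,0],0],[[0,0,0],0],[[0,0,0],0],[[0,0,0],0],[[0,0,0],0]], "fingers": 0.5}}

```text
t: 18.45
ee_pos: [0.6069, -0.3114, 0.1468]
ee_rot: [-178.8, 32.3, -179.7]
force: [-0.4, -1.1, -0.2]
finger_gap: 0.064
finger_force: 0.0
```

Retreat along the tool axis and look at the pan and gauge.

Call:
{"fn": "arm_command", "kwargs": {"targets": [[[0,0,-0.1],0],[[0,0,-0.2],0],[[0,0,-0.2],0],[[0,0,-0.2],0],[[0,0,-0.15],0],[[0,0,0],0],[[0,0,0],0]]}}

```text
t: 19.15
ee_pos: [0.516, -0.3088, 0.2911]
ee_rot: [-178.7, 32.4, -179.7]
force: [0.2, 0.3, -0.6]
finger_gap: 0.0642
finger_force: 0.0
```

```bash
python3 - <<'E'
from m import *
goto((.507,.184,.2))
im,c=grab('wrist','w5')
for b in blobs(im,(5,150,60),(16,255,255),(0,0,560,420),400): print(b[0].round(1),b[1],onz(c,b[0],.131).round(4))
t,_=grab('top','t5');s,_=grab('side','s5')
k=np.hstack([cv2.resize(s[140:240,290:410],(240,200),interpolation=0),cv2.resize(t[150:250,290:410],(240,200),interpolation=0)])
k=np.pad(k.reshape(200,480,3),((0,0),(0,0),(0,0)))
cv2.imwrite('pics/v5.png',np.hstack([im,np.vstack([k[:,:240],k[:,240:],np.zeros((20,240,3),np.uint8)])])[:,:,::-1])
E
```

```text
at [ 0.516  -0.3088  0.2911] [-178.73   32.37 -179.66] t 19.15 z-axis [ 0.535 -0.019 -0.844]
 total [0.269 2.472 0.314] rows 11 each [0.024 0.225 0.029]
[15.5 86. ] [   0   51   43   56 1087] [ 0.5179 -0.4933  0.131 ]
[511.3 199.4] [ 470  131   77  148 3718] [ 0.6292 -0.1031  0.131 ]
[278.6 179. ] [ 248  148   62   69 3037] [ 0.6072 -0.311   0.131 ]
[191.8 245.4] [ 122  195  131   98 8541] [ 0.7035 -0.4012  0.131 ]
[447.8 249.9] [425 213  50  66 811] [ 0.7075 -0.135   0.131 ]
[540.  253.9] [514 225  46  53 608] [ 0.7147 -0.029   0.131 ]
```

View pics/v5.png

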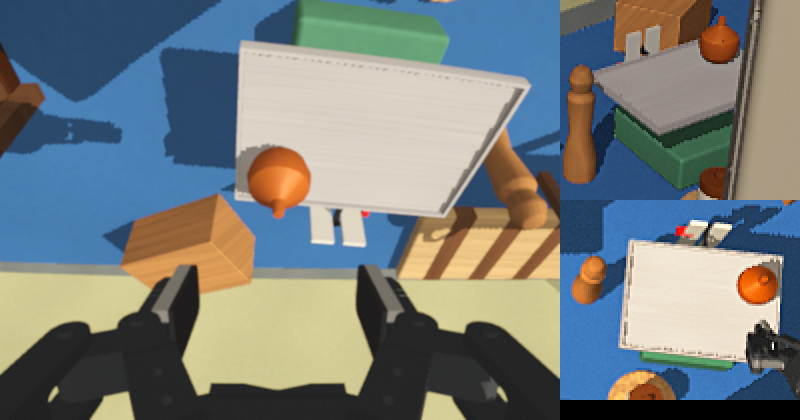

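The onion stands upright on the pan at (279,179) in the wrist view. Next is the right-hand garlic; I'll also triangulate the marker's height from the earlier pictures.

```bash
python3 - <<'E'
from m import *
goto((.501,.184,.25),(.501,.184,.157),(.581,.184,.030))
s=state();c=get_calibration('wrist');ct,cs=get_calibration('top'),get_calibration('side')
def M(R,t): m=np.eye(4);m[:3,:3]=R;m[:3,3]=t;return m
tool=M(Ro.from_euler('xyz',s['ee_rot'],degrees=True).as_matrix(),s['ee_pos'])
CT=M(c['R'],c['t'])@tool   # cam<-tool
w1=CT@np.linalg.inv(M(Ro.from_euler('xyz',[179.921,-.113,179.877],degrees=True).as_matrix(),[.58926,-.20801,.25198]))
c1=dict(c,R=w1[:3,:3],t=w1[:3,3]); np.save('CT.npy',CT)
print((-w1[:3,:3].T@w1[:3,3]).round(3))
S=(320.4,173.9);T=(349.6,165.1);W=(262,312)
for n,r in(('WT',((c1,W),(ct,T))),('WS',((c1,W),(cs,S))),('TS',((ct,T),(cs,S))),('all',((c1,W),(ct,T),(cs,S)))): print(n,tri(*[ray(*q) for q in r]).round(4))
a=cv2.imread('pics/w1.png')[270:350,180:290];cv2.imwrite('pics/z1.png',cv2.resize(a,(770,560),interpolation=0))
E
```

```text
at [ 0.5158 -0.3078  0.2884] [-178.98   32.2  -179.73] t 19.3 z-axis [ 0.533 -0.015 -0.846]
 total [0.155 2.461 0.085] rows 11 each [0.014 0.224 0.008]
 total [0.248 0.007 0.393] rows 2 each [0.124 0.004 0.197]
 total [-0.     0.012  0.75 ] rows 4 each [-0.     0.003  0.188]
[ 0.517 -0.207  0.373]
WT [ 0.7016 -0.2219  0.0753]
WS [ 0.6967 -0.2214  0.083 ]
TS [ 0.6988 -0.2216  0.0821]
all [ 0.6983 -0.2215  0.082 ]
```

View pics/z1.png

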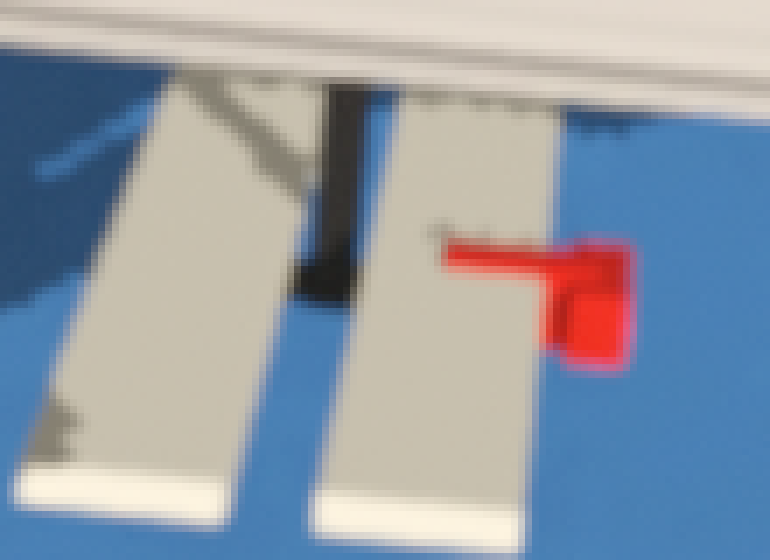

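Call:
{"fn": "arm_command", "kwargs": {"targets": [[[0.024,0.225,0.015],0],[[0.024,0.225,0.015],0],[[0.024,0.225,0.015],0],[[0.024,0.225,0.015],0],[[0.024,0.225,0.015],0],[[0.024,0.225,0.015],0],[[0.024,0.225,0.015],0],[[0.024,0.225,0.015],0]]}}

```text
t: 20.1
ee_pos: [0.4973, 0.053, 0.2417]
ee_rot: [-178.9, 32.2, -179.7]
force: [0.7, 0.4, 0.1]
finger_gap: 0.064
finger_force: 0.0
```

The crop shows the red bar lying across the plate's near face, with its left end at w1 pixel (243,306). The pointer stem is in the slot, its foot at about (226,312), and the plate's top edge is at about (224,340)–(255,343).

```bash
python3 - <<'E'
from m import *
goto((.501,.184,.157),(.581,.184,.030))
CT=np.load('CT.npy')
def M(R,t): m=np.eye(4);m[:3,:3]=R;m[:3,3]=t;return m
w1=CT@np.linalg.inv(M(Ro.from_euler('xyz',[179.921,-.113,179.877],degrees=True).as_matrix(),[.58926,-.20801,.25198]))
c1=dict(get_calibration('wrist'),R=w1[:3,:3],t=w1[:3,3])
n=np.array([.996,-.092,0])
px=lambda u,v:(180+u/7,270+v/7)
a=onz(c1,px(310,490),.135);b=onz(c1,px(525,512),.135);print('plate',a.round(4),b.round(4),'n.x',n@a,n@b,'pan',n@[.590,-.2445,0])
d0=(n@a+n@b)/2
for q in((445,255),(520,262),(600,265),(595,325),(325,285),(340,270)):
    o,d=ray(c1,px(*q)); print(q,[(o+d*((k-n@o)/(n@d))).round(4)[2] for k in(d0-.003,d0,d0+.006,d0+.012)])
E
```

```text
at [0.4973 0.053  0.2417] [-178.86   32.22 -179.67] t 20.1 z-axis [ 0.533 -0.017 -0.846]
 total [0.207 0.662 0.357] rows 4 each [0.052 0.165 0.089]
 total [0.    0.013 0.75 ] rows 4 each [0.    0.003 0.188]
plate [ 0.6886 -0.2475  0.135 ] [ 0.6913 -0.2246  0.135 ] n.x 0.7085727070961005 0.7091835239208765 pan 0.610134
(445, 255) [np.float64(0.09), np.float64(0.0851), np.float64(0.0753), np.float64(0.0654)]
(520, 262) [np.float64(0.0903), np.float64(0.0853), np.float64(0.0755), np.float64(0.0656)]
(600, 265) [np.float64(0.0895), np.float64(0.0846), np.float64(0.0747), np.float64(0.0648)]
(595, 325) [np.float64(0.1029), np.float64(0.0982), np.float64(0.0888), np.float64(0.0794)]
(325, 285) [np.float64(0.099), np.float64(0.0942), np.float64(0.0846), np.float64(0.0751)]
(340, 270) [np.float64(0.0954), np.float64(0.0905), np.float64(0.0809), np.float64(0.0712)]
```

Call:
{"fn": "arm_command", "kwargs": {"targets": [[[0.052,0.165,0.089],0],[[0.052,0.165,0.089],0],[[0.052,0.165,0.089],0],[[0.052,0.165,0.089],0],[[0,0,0],0],[[0,0,0],0]], "fingers": 0.4}}

```text
t: 20.7
ee_pos: [0.5004, 0.1823, 0.1563]
ee_rot: [-178.7, 32.1, -179.5]
force: [-0.1, -0.5, 0.8]
finger_gap: 0.06
finger_force: 0.0
```

```bash
python3 - <<'E'
from m import *
goto((.581,.184,.030))
im,c=grab('wrist','w6');ct=get_calibration('top')
for b in blobs(im,(135,25,90),(178,150,255),(0,0,560,420),150): print('g',b[0].round(1),b[1],onz(c,b[0],.017).round(4))
E
```

```text
at [0.5004 0.1823 0.1563] [-178.74   32.07 -179.47] t 20.7 z-axis [ 0.531 -0.017 -0.847]
 total [-0.006  0.021  0.749] rows 4 each [-0.002  0.005  0.187]
g [282.2 195.5] [ 257  168   53   66 2146] [0.5883 0.1837 0.017 ]
g [505.6 201.6] [ 476  174   62   65 2484] [0.5921 0.3655 0.017 ]
```

Call:
{"fn": "arm_command", "kwargs": {"targets": [[[0,0.006,0.2],0],[[0,0.005,0.2],0],[[0,0.005,0.2],0],[[0,0.004,0.12],0],[[0,0,0.035],0],[[0,0,0],0],[[0,0,0],0]]}}

```text
t: 21.45
ee_pos: [0.5829, 0.1824, 0.0322]
ee_rot: [-178.9, 32.4, -179.7]
force: [0.6, -0.2, 1.2]
finger_gap: 0.06
finger_force: 0.0
```

Call:
{"fn": "arm_command", "kwargs": {"targets": [[[0,0,0],0],[[0,0,0],0],[[0,0,0],0],[[0,0,0],0],[[0,0,0],0]], "fingers": -0.5}}

```text
t: 21.95
ee_pos: [0.5829, 0.1831, 0.033]
ee_rot: [-178.8, 32.5, -179.7]
force: [-3.4, -1.0, 6.4]
finger_gap: 0.0395
finger_force: 24.3
```

Call:
{"fn": "arm_command", "kwargs": {"targets": [[[0,0,-0.03],0],[[0,0,-0.1],0],[[0,0,-0.2],0],[[0,0,-0.2],0],[[0,0,-0.2],0],[[0,0,-0.2],0],[[0,0,0],0]]}}

```text
t: 22.65
ee_pos: [0.4832, 0.1873, 0.1943]
ee_rot: [-179.0, 32.8, -179.7]
force: [0.8, -0.4, 0.6]
finger_gap: 0.0394
finger_force: 25.5
```

```bash
python3 -c "
from h import *
goto((.50,-.05,.26),(.6125,-.212,.25),(.6125,-.212,.150),(.6125,-.212,.132))"
```

```text
at [0.4832 0.1873 0.1943] [-179.03   32.8  -179.68] t 22.65 z-axis [ 0.542 -0.014 -0.84 ]
 total [-0.243 -1.191 -0.214] rows 6 each [-0.04  -0.198 -0.036]
 total [-0.442 -0.807  0.358] rows 5 each [-0.088 -0.161  0.072]
 total [0.271 0.007 0.42 ] rows 3 each [0.09  0.002 0.14 ]
 total [0.049 0.001 0.076] rows 1 each [0.049 0.001 0.076]
```

Call:
{"fn": "arm_command", "kwargs": {"targets": [[[-0.04,-0.198,-0.036],0],[[-0.04,-0.198,-0.036],0],[[-0.04,-0.198,-0.036],0],[[-0.04,-0.198,-0.036],0],[[-0.04,-0.198,-0.036],0],[[-0.04,-0.198,-0.036],0],[[-0.088,-0.161,0.072],0],[[-0.088,-0.161,0.072],0]]}}

```text
t: 23.45
ee_pos: [0.5443, -0.1171, 0.2508]
ee_rot: [-178.8, 32.4, -179.7]
force: [0.2, 0.7, 0.6]
finger_gap: 0.0397
finger_force: 25.5
```

Call:
{"fn": "arm_command", "kwargs": {"targets": [[[-0.088,-0.161,0.072],0],[[-0.088,-0.161,0.072],0],[[-0.088,-0.161,0.072],0],[[0,0,0],0],[[0,0,0],0]]}}

```text
t: 23.95
ee_pos: [0.6109, -0.2126, 0.242]
ee_rot: [-178.9, 32.2, -179.8]
force: [0.5, 1.2, 0.5]
finger_gap: 0.0393
finger_force: 25.6
```

```bash
python3 -c "
from h import *
goto((.6125,-.212,.150),(.6125,-.212,.132));print(state()['finger_gap'])"
```

```text
at [ 0.6109 -0.2126  0.242 ] [-178.93   32.19 -179.78] t 23.95 z-axis [ 0.533 -0.017 -0.846]
 total [0.238 0.01  0.393] rows 2 each [0.119 0.005 0.197]
 total [0.048 0.001 0.076] rows 1 each [0.048 0.001 0.076]
0.03927280308107587
```

Call:
{"fn": "arm_command", "kwargs": {"targets": [[[0.08,0.003,0.13],0],[[0.08,0.003,0.13],0],[[0.06,0.003,0.1],0],[[0.022,0.001,0.035],0],[[0.02,0,0.032],0],[[0.015,0,0.024],0],[[0.013,0,0.02],0],[[0,0,0],0]]}}

```text
t: 24.75
ee_pos: [0.6129, -0.2122, 0.133]
ee_rot: [-178.8, 32.3, -179.7]
force: [-0.8, 0.8, -0.8]
finger_gap: 0.0396
finger_force: 25.6
```

Call:
{"fn": "arm_command", "kwargs": {"targets": [[[0,0,0],0],[[0,0,0],0],[[0,0,0],0],[[0,0,0],0],[[0,0,0],0]], "fingers": 0.3}}

```text
t: 25.25
ee_pos: [0.6128, -0.2122, 0.1328]
ee_rot: [-178.8, 32.3, -179.7]
force: [-0.2, -0.2, 0.0]
finger_gap: 0.0552
finger_force: 0.0
```

Call:
{"fn": "arm_command", "kwargs": {"targets": [[[0,0,-0.1],0],[[0,0,-0.2],0],[[0,0,-0.2],0],[[0,0,-0.2],0],[[0,0,-0.05],0],[[0,0,0],0],[[0,0,0],0]]}}

```text
t: 25.95
ee_pos: [0.5324, -0.2095, 0.2584]
ee_rot: [-178.9, 32.3, -179.7]
force: [-1.1, 0.3, -0.4]
finger_gap: 0.0556
finger_force: 0.0
```

```bash
python3 -c "
from h import *
goto((.70,-.225,.30));CT=np.load('CT.npy')
def M(R,t): m=np.eye(4);m[:3,:3]=R;m[:3,3]=t;return m
w=CT@np.linalg.inv(M(Ro.from_euler('xyz',state()['ee_rot'],degrees=True).as_matrix(),[.70,-.225,.30]))
c=dict(get_calibration('wrist'),R=w[:3,:3],t=w[:3,3])
for p in((.691,-.2246,.135),(.69,-.23,.085),(.665,-.25,.106),(.609,-.311,.1)): print(proj(c,p))"
```

```text
at [ 0.5324 -0.2095  0.2584] [-178.88   32.26 -179.71] t 25.95 z-axis [ 0.534 -0.017 -0.845]
 total [-0.819 -0.077  0.272] rows 4 each [-0.205 -0.019  0.068]
[281.40079686  62.76199031]
[274.66864845  29.1329415 ]
[242.95248682   4.71986864]
[132.84360743 -93.72701336]
```

Call:
{"fn": "arm_command", "kwargs": {"targets": [[[-0.218,-0.025,0.055],0],[[-0.218,-0.025,0.055],0],[[-0.218,-0.025,0.055],0],[[0,0,0],0],[[0,0,0],0],[[0,0,0],0]]}}

```text
t: 26.55
ee_pos: [0.6594, -0.2236, 0.2985]
ee_rot: [-179.0, 32.0, -179.8]
force: [-0.9, 0.5, -0.3]
finger_gap: 0.0557
finger_force: 0.0
```

```bash
python3 - <<'E'
from m import *
goto((.50,.36,.25))
im,c=grab('wrist','w7');s,_=grab('side','s7')
np.savez('c7.npz',R=c['R'],t=c['t'])
u,v=proj(c,(.690,-.235,.1)); print(u,v); u,v=int(u),max(int(v),50)
x0=u-60;y0=max(v-60,0);print(x0,y0)
a=cv2.resize(im[y0:y0+120,x0:x0+120],(600,600),interpolation=0)
b=cv2.resize(s[150:210,305:365],(200,200),interpolation=0); b=np.vstack([b,cv2.resize(im,(200,150)),np.zeros((250,200,3),np.uint8)])
cv2.imwrite('pics/v7.png',np.hstack([a,b])[:,:,::-1])
E
```

```text
at [ 0.6594 -0.2236  0.2985] [-179.01   32.05 -179.76] t 26.55 z-axis [ 0.531 -0.015 -0.847]
 total [ 0.793  2.917 -0.261] rows 13 each [ 0.061  0.224 -0.02 ]
266.146791546145 90.56473523853988
206 30
```

View pics/v7.png

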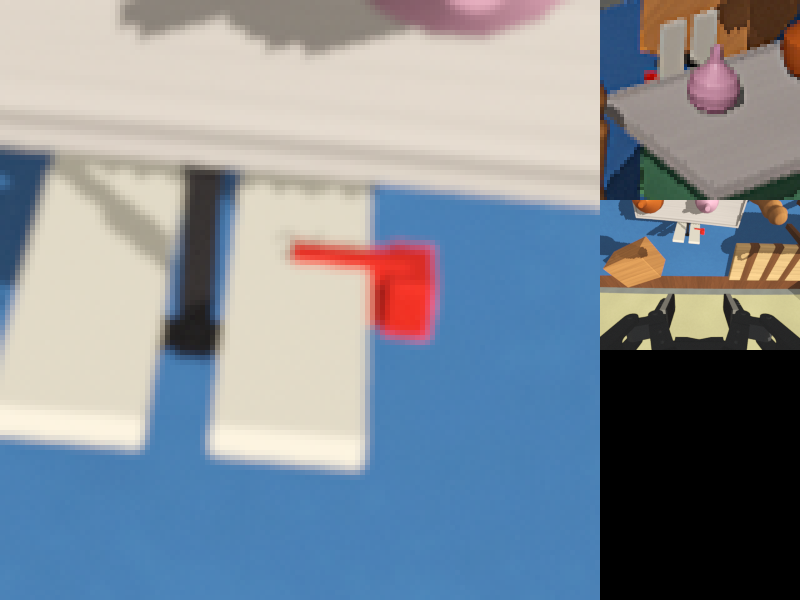

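The last view shows the red bar's end at w7 pixel (264,80), the pointer foot at about (244,97) and the plate's top near edge at about (248,116). The pointer is still higher than the marker, and the garlic stands upright.

```bash
cat > g.py <<'E'
from m import *
CT=np.load('CT.npy')
def M(R,t): m=np.eye(4);m[:3,:3]=R;m[:3,3]=t;return m
w1=CT@np.linalg.inv(M(Ro.from_euler('xyz',[179.921,-.113,179.877],degrees=True).as_matrix(),[.58926,-.20801,.25198]))
cw=get_calibration('wrist'); c1=dict(cw,R=w1[:3,:3],t=w1[:3,3])
z=np.load('c7.npz'); c7=dict(cw,R=z['R'],t=z['t'])
n=np.array([.996,-.092,0])
p1=lambda u,v:(180+u/7,270+v/7)
p7=lambda u,v:(206+u/5,30+v/5)
def zat(c,q,k): o,d=ray(c,q); return (o+d*((k-n@o)/(n@d)))[2]
def kat(c,q,z): return n@onz(c,q,z)
E
python3 - <<'E'
from g import *
print('near',[round(kat(c7,p7(*q),.135),4) for q in((212,428),(368,440))],'far',[round(kat(c7,p7(*q),.135),4) for q in((208,457),(365,470))])
print('w1 near',[round(kat(c1,p1(*q),.135),4) for q in((315,487),(525,510))],'far',[round(kat(c1,p1(*q),.135),4) for q in((310,535),(525,550))])
for nm,a,b in(('bar',p1(445,252),p7(290,250)),('knobcorner',p1(628,242),p7(433,242)),('knoblow',p1(595,368),p7(405,340))):
    print(nm,tri(ray(c1,a),ray(c7,b)).round(4),[round(zat(c1,a,k),4) for k in(.706,.709,.712)],[round(zat(c7,b,k),4) for k in(.703,.706,.709)])
k=kat(c1,p1(322,298),.0748); print('pointer plane from w1 (bar bottom)',k,'top',kat(c1,p1(322,262),.0788))
for dk in(-.003,0,.003): print('pointer now bottom',zat(c7,p7(190,355),k+dk)+.002,'top',zat(c7,p7(190,312),k+dk))
E
```

```text
near [np.float64(0.7093), np.float64(0.7092)] far [np.float64(0.7144), np.float64(0.7145)]
w1 near [np.float64(0.7081), np.float64(0.7089)] far [np.float64(0.7143), np.float64(0.7141)]
bar [ 0.6884 -0.2371  0.0867] [np.float64(0.0891), np.float64(0.0842), np.float64(0.0793)] [np.float64(0.0945), np.float64(0.0892), np.float64(0.0839)]
knobcorner [ 0.6846 -0.2143  0.0908] [np.float64(0.0834), np.float64(0.0783), np.float64(0.0733)] [np.float64(0.0882), np.float64(0.0828), np.float64(0.0773)]
knoblow [ 0.7012 -0.2185  0.0926] [np.float64(0.1116), np.float64(0.1071), np.float64(0.1026)] [np.float64(0.1177), np.float64(0.1129), np.float64(0.108)]
pointer plane from w1 (bar bottom) 0.7230498228843555 top 0.7152170378450767
pointer now bottom 0.10177120251213129 top 0.08695454530942687
pointer now bottom 0.09709020006011782 top 0.08204476999404753
pointer now bottom 0.09240919760810434 top 0.07713499467866819
```

```bash
python3 -c "
from h import *
goto((.505,0,.29),(.505,.364,.22),(.505,.364,.157))"
```

```text
at [ 0.6593 -0.224   0.2999] [-178.94   32.16 -179.75] t 26.65 z-axis [ 0.532 -0.016 -0.846]
 total [ 0.675  1.116 -0.387] rows 6 each [ 0.113  0.186 -0.064]
 total [0.18  1.825 0.267] rows 8 each [0.022 0.228 0.033]
 total [0.168 0.005 0.267] rows 2 each [0.084 0.002 0.133]
```

Call:
{"fn": "arm_command", "kwargs": {"targets": [[[0.113,0.186,-0.064],0],[[0.113,0.186,-0.064],0],[[0.113,0.186,-0.064],0],[[0.113,0.186,-0.064],0],[[0.113,0.186,-0.064],0],[[0.113,0.186,-0.064],0],[[0.022,0.228,0.033],0],[[0.022,0.228,0.033],0]], "fingers": 0.4}}

```text
t: 27.45
ee_pos: [0.5046, 0.0909, 0.2736]
ee_rot: [-178.8, 32.5, -179.8]
force: [1.3, -0.3, 0.7]
finger_gap: 0.0598
finger_force: 0.0
```

Call:
{"fn": "arm_command", "kwargs": {"targets": [[[0.022,0.228,0.033],0],[[0.022,0.228,0.033],0],[[0.022,0.228,0.033],0],[[0.022,0.228,0.033],0],[[0.022,0.228,0.033],0],[[0.022,0.228,0.033],0],[[0,0,0],0],[[0,0,0],0]]}}

```text
t: 28.25
ee_pos: [0.5054, 0.3632, 0.2196]
ee_rot: [-178.8, 32.2, -179.5]
force: [1.2, -0.3, 0.8]
finger_gap: 0.0599
finger_force: 0.0
```

```bash
python3 - <<'E'
from m import *
goto((.505,.3645,.157),(.585,.3645,.030))
im,c=grab('wrist','w8')
for b in blobs(im,(135,25,90),(178,150,255),(0,0,560,420),150): print('g',b[0].round(1),b[1],onz(c,b[0],.017).round(4))
print(state()['joint_positions'].round(1))
E
```

```text
at [0.5054 0.3632 0.2196] [-178.75   32.22 -179.54] t 28.25 z-axis [ 0.533 -0.017 -0.846]
 total [0.169 0.012 0.263] rows 2 each [0.084 0.006 0.132]
 total [0.    0.013 0.75 ] rows 4 each [0.    0.003 0.188]
g [179.8 148.8] [143 113  62  64 153] [0.5994 0.2696 0.017 ]
g [277.5 140.6] [ 259  117   46   55 1213] [0.5894 0.3597 0.017 ]
g [522.  247.1] [468 218  86  90 168] [0.7489 0.6633 0.017 ]
[ 36.8   7.3 -24.2  32.3 -19.5  32.2]
```

Call:
{"fn": "arm_command", "kwargs": {"targets": [[[0.084,0.006,0.132],0],[[0.084,0.006,0.132],0],[[0,0.003,0.2],0],[[0,0.003,0.2],0],[[0,0.003,0.2],0],[[0,0.002,0.12],0],[[0,0,0.035],0],[[0,0,0],0]]}}

```text
t: 29.1
ee_pos: [0.5872, 0.3619, 0.0301]
ee_rot: [-178.8, 32.2, -179.8]
force: [-0.7, -0.4, 0.1]
finger_gap: 0.0597
finger_force: 0.0
```

Call:
{"fn": "arm_command", "kwargs": {"targets": [[[0,0,0],0],[[0,0,0],0],[[0,0,0],0],[[0,0,0],0],[[0,0,0],0]], "fingers": -0.5}}

```text
t: 29.6
ee_pos: [0.5876, 0.3644, 0.0325]
ee_rot: [-178.9, 32.5, -179.7]
force: [-3.1, -2.4, 8.5]
finger_gap: 0.0394
finger_force: 25.7
```

Call:
{"fn": "arm_command", "kwargs": {"targets": [[[0,0,-0.03],0],[[0,0,-0.1],0],[[0,0,-0.2],0],[[0,0,-0.2],0],[[0,0,-0.2],0],[[0,0,-0.2],0],[[0,0,0],0]]}}

```text
t: 30.3
ee_pos: [0.4874, 0.3694, 0.1939]
ee_rot: [-179.2, 32.7, -179.7]
force: [1.1, 0.4, -0.3]
finger_gap: 0.0392
finger_force: 25.5
```

```bash
python3 -c "
from h import *
goto((.49,.05,.26),(.545,-.25,.25),(.545,-.25,.142),(.545,-.25,.122))"
```

```text
at [0.4874 0.3694 0.1939] [-179.22   32.69 -179.73] t 30.3 z-axis [ 0.54  -0.011 -0.842]
 total [-0.183 -1.601 -0.254] rows 7 each [-0.026 -0.229 -0.036]
 total [-0.198 -1.499  0.207] rows 7 each [-0.028 -0.214  0.03 ]
 total [0.292 0.006 0.454] rows 3 each [0.097 0.002 0.151]
 total [0.054 0.001 0.084] rows 1 each [0.054 0.001 0.084]
```

Call:
{"fn": "arm_command", "kwargs": {"targets": [[[-0.026,-0.229,-0.036],0],[[-0.026,-0.229,-0.036],0],[[-0.026,-0.229,-0.036],0],[[-0.026,-0.229,-0.036],0],[[-0.026,-0.229,-0.036],0],[[-0.026,-0.229,-0.036],0],[[-0.026,-0.229,-0.036],0],[[-0.028,-0.214,0.03],0]]}}

```text
t: 31.1
ee_pos: [0.4973, 0.0031, 0.2553]
ee_rot: [-178.8, 32.5, -179.6]
force: [1.4, -0.7, -0.7]
finger_gap: 0.0392
finger_force: 25.5
```

Call:
{"fn": "arm_command", "kwargs": {"targets": [[[-0.028,-0.214,0.03],0],[[-0.028,-0.214,0.03],0],[[-0.028,-0.214,0.03],0],[[-0.028,-0.214,0.03],0],[[-0.028,-0.214,0.03],0],[[-0.028,-0.214,0.03],0],[[0,0,0],0],[[0,0,0],0]]}}

```text
t: 31.9
ee_pos: [0.5433, -0.2531, 0.2442]
ee_rot: [-179.0, 32.2, -179.9]
force: [-0.0, 0.2, -1.3]
finger_gap: 0.0395
finger_force: 25.6
```

```bash
python3 -c "
from h import *
goto((.545,-.25,.142),(.545,-.25,.124));print(state()['finger_gap'])"
```

```text
at [ 0.5433 -0.2531  0.2442] [-178.97   32.2  -179.85] t 31.9 z-axis [ 0.533 -0.017 -0.846]
 total [0.265 0.023 0.437] rows 3 each [0.088 0.008 0.146]
 total [0.048 0.001 0.076] rows 1 each [0.048 0.001 0.076]
0.03950564311661869
```

Call:
{"fn": "arm_command", "kwargs": {"targets": [[[0.088,0.008,0.146],0],[[0.088,0.008,0.146],0],[[0.06,0.005,0.1],0],[[0.03,0.002,0.048],0],[[0.02,0,0.032],0],[[0.015,0,0.024],0],[[0.013,0,0.02],0],[[0,0,0],0]]}}

```text
t: 32.7
ee_pos: [0.546, -0.2496, 0.1248]
ee_rot: [-178.8, 32.3, -179.6]
force: [-0.5, -0.2, -0.7]
finger_gap: 0.0396
finger_force: 25.6
```

Call:
{"fn": "arm_command", "kwargs": {"targets": [[[0,0,0],0],[[0,0,0],0],[[0,0,0],0],[[0,0,0],0],[[0,0,0],0]], "fingers": 0.3}}

```text
t: 33.2
ee_pos: [0.546, -0.2501, 0.125]
ee_rot: [-178.8, 32.3, -179.7]
force: [0.4, -0.7, -0.5]
finger_gap: 0.0553
finger_force: 0.0
```

Call:
{"fn": "arm_command", "kwargs": {"targets": [[[0,0,-0.1],0],[[0,0,-0.2],0],[[0,0,-0.2],0],[[0,0,-0.2],0],[[0,0,-0.1],0],[[0,0,0],0],[[0,0,0],0]]}}

```text
t: 33.9
ee_pos: [0.4605, -0.2475, 0.26]
ee_rot: [-178.8, 32.3, -179.7]
force: [0.9, 0.1, -0.5]
finger_gap: 0.0557
finger_force: 0.0
```

```bash
python3 -c "
from h import *
goto((.6594,-.2236,.2985))"
```

```text
at [ 0.4605 -0.2475  0.26  ] [-178.78   32.34 -179.68] t 33.9 z-axis [ 0.535 -0.018 -0.845]
 total [-0.944  0.122  0.367] rows 5 each [-0.189  0.024  0.073]
```

Call:
{"fn": "arm_command", "kwargs": {"targets": [[[-0.189,0.024,0.073],0],[[-0.189,0.024,0.073],0],[[-0.189,0.024,0.073],0],[[-0.189,0.024,0.073],0],[[-0.189,0.024,0.073],0],[[0,0,0],0],[[0,0,0],0],[[0,0,0],0]]}}

```text
t: 34.7
ee_pos: [0.6582, -0.2228, 0.2962]
ee_rot: [-179.0, 32.1, -179.7]
force: [-0.7, 0.5, -1.0]
finger_gap: 0.0553
finger_force: 0.0
```

```bash
python3 - <<'E'
from g import *
goto((.6,-.1,.35))
im,c=grab('wrist','w9'); t,_=grab('top','t9'); s,_=grab('side','s9'); np.savez('c9.npz',R=c['R'],t=c['t'])
w1i=cv2.imread('pics/w1.png')[:,:,::-1];w7=cv2.imread('pics/w7.png')[:,:,::-1]
def red(im): 
    I=im.astype(int); return (I[:,:,0]>I[:,:,1]+80)&(I[:,:,0]>I[:,:,2]+80)&(I[:,:,1]<90)
def blk(im): return im.max(2)<65
for nm,I,cc,win in(('w1',w1i,c1,(205,280,275,330)),('w7',w7,c7,(230,60,300,115)),('w9',im,c,(230,60,300,120))):
    x0,y0,x1,y1=win; r=red(I)[y0:y1,x0:x1]; ys,xs=np.nonzero(r); print(nm,'red x',xs.min()+x0,xs.max()+x0,'y',ys.min()+y0,ys.max()+y0)
    xb=xs.min()+3; yy=ys[np.abs(xs-xb)<=2]+y0; bt,bb=yy.min()-.5,yy.max()+.5; xb+=x0
    k=.709; print('  bar rows',bt,bb,'z bot',zat(cc,(xb,bt),k-.0015).round(4),'z top',zat(cc,(xb,bb),k).round(4))
    nn,l,st,ce=cv2.connectedComponentsWithStats(blk(I)[y0:y1,x0:x1].astype(np.uint8))
    for i in range(1,nn):
        if st[i,4]>12: print('  blk',st[i]+np.array([x0,y0,0,0,0]))
    np.savetxt if 0 else None
for nm,I,(x,y0,y1) in(('w1',w1i,(225,295,318)),('w7',w7,(244,86,106)),('w9',im,(244,84,112))): print(nm,y0,I[y0:y1,x-1:x+2].mean((1,2)).round().astype(int).tolist(),'blue-red',(I[y0:y1,x-1:x+2,2].astype(int)-I[y0:y1,x-1:x+2,0]).mean(1).round().astype(int).tolist())
E
```

```text
at [ 0.6582 -0.2228  0.2962] [-178.98   32.09 -179.74] t 34.7 z-axis [ 0.531 -0.015 -0.847]
 total [ 0.102  0.609 -0.392] rows 4 each [ 0.025  0.152 -0.098]
w1 red x 244 269 y 305 321
  bar rows 304.5 307.5 z bot 0.0838 z top 0.0862
  blk [222 283  10  30 143]
w7 red x 265 292 y 79 96
  bar rows 78.5 81.5 z bot 0.0836 z top 0.0857
  blk [239  65  11  36 199]
w9 red x 264 291 y 82 99
  bar rows 81.5 84.5 z bot 0.0845 z top 0.0866
  blk [239  63  11  35 194]
w1 295 [111, 101, 90, 83, 82, 82, 80, 78, 75, 73, 68, 57, 43, 33, 32, 31, 32, 42, 73, 106, 122, 125, 126] blue-red [-6, 2, 15, 25, 29, 28, 29, 31, 32, 30, 30, 23, 13, 2, -2, -1, -1, 16, 57, 91, 103, 106, 106]
w7 86 [54, 54, 52, 51, 47, 38, 35, 32, 32, 33, 33, 32, 33, 35, 52, 88, 117, 126, 127, 128] blue-red [-3, -4, -5, -4, -4, -2, -2, -2, -2, -1, -2, -2, -2, 3, 30, 74, 100, 106, 107, 107]
w9 84 [53, 52, 53, 50, 45, 41, 38, 35, 33, 32, 32, 33, 33, 37, 61, 96, 119, 126, 126, 126, 126, 126, 126, 127, 128, 128, 129, 128] blue-red [-4, -5, -5, -5, -5, -4, -3, -3, -2, -1, -2, -2, -2, 7, 41, 79, 100, 106, 105, 105, 106, 107, 107, 107, 107, 107, 108, 108]
```

```bash
python3 - <<'E'
from g import *
z=np.load('c9.npz'); c9=dict(cw,R=z['R'],t=z['t'])
k=kat(c1,(225,313.2),.0788); print('k',k)
print('marker .085; pointer w7',zat(c7,(244,100.8),k)-.002,'w9',zat(c9,(244,98.55),k)-.002)
# relative to the marker bar mid in the same picture
E
```

```text
k 0.7212450334947036
marker .085; pointer w7 0.09561462324581999 w9 0.08850954023701024
```

```bash
python3 -c "
from h import *
goto((.575,-.27,.236))"
```

```text
at [ 0.6582 -0.2237  0.2982] [-178.88   32.24 -179.75] t 34.85 z-axis [ 0.533 -0.017 -0.846]
 total [ 0.519 -0.229  0.045] rows 3 each [ 0.173 -0.076  0.015]
```

Call:
{"fn": "arm_command", "kwargs": {"targets": [[[0.173,-0.076,0.015],0],[[0.173,-0.076,0.015],0],[[0.173,-0.076,0.015],0],[[0,0,0],0],[[0,0,0],0],[[0,0,0],0]]}}

```text
t: 35.45
ee_pos: [0.577, -0.2704, 0.2384]
ee_rot: [-178.7, 32.4, -179.6]
force: [0.8, -0.1, 0.6]
finger_gap: 0.0556
finger_force: 0.0
```

```bash
python3 - <<'E'
from g import *
goto((.6,-.1,.35))
im,c=grab('wrist','w10'); np.savez('c10.npz',R=c['R'],t=c['t'])
print((-c['R'].T@c['t']).round(3))
I=im.astype(int); r=(I[:,:,0]>I[:,:,1]+80)&(I[:,:,0]>I[:,:,2]+80)&(I[:,:,1]<90)
p=proj(c,(.6884,-.2371,.086)); print('pred bar end',p,'ptr',proj(c,(.700,-.2475,.0885))); u,v=int(p[0]),int(p[1])
x0,y0=u-30,v-20
for y in range(y0,v+26):
    s=''
    for x in range(x0,u+35):
        q=I[y,x]; s+='R' if r[y,x] else ('#' if q.max()<65 else ('W' if q.min()>150 else ('b' if q[2]>q[0]+50 else '.')))
    print(y,s)
print(x0)
E
```

```text
at [ 0.577  -0.2704  0.2384] [-178.72   32.45 -179.62] t 35.45 z-axis [ 0.537 -0.019 -0.844]
 total [-0.401  0.842 -0.425] rows 5 each [-0.08   0.168 -0.085]
[ 0.451 -0.268  0.301]
pred bar end [319.8714585  202.31319573] ptr [307.10069021 213.20231535]
182 WWWWWWWWWWWWWWWWWWWWWWWWWWWWWWWWWWWWWWWWWWWWWWWWWWWWWWWWWWW......
183 WWWWWWWWWWWWWWWWWWWWWWWWWWWWWWWWWWWWWWWWWWWWWWWWWWWWWWWWWWWW.....
184 WWWWWWWWWWWWWWWWWWWWWWWWWWWWWWWWWWWWWWWWWWWWWWWWWWWWWWWWWWWWWW...
185 WWWWWWWWWWWWWWWWWWWWWWWWWWWWWWWWWWWWWWWWWWWWWWWWWWWWWWWWWWWWWWWW.
186 WWWWWWWWWWWWWWWWWWWWWWWWWWWWWWWWWWWWWWWWWWWWWWWWWWWWWWWWWWWWWWWWW
187 WWWWWWWWWWWWWWWWWWWWWWWWWWWWWWWWWWWWWWWWWWWWWWWWWWWWWWWWWWWWWWWWW
188 WWWWWWWWWWWWWWWWWWWWWWWWWWWWWWWWWWWWWWWWWWWWWWWWWWWWWWWWWWWWWWWWW
189 WWWWWWWWWWWWWWWWWWWWWWWWWWWWWWWWWWWWWWWWWWWWWWWWWWWWWWWWWWWWWWWWW
190 WWWWWWWWWWWWWWWWWWWWWWWWWWWWWWWWWWWWWWWWWWWWWWWWWWWWWWWWWWWWWWWWW
191 WWWWWWWWWWWWWWWWWWWWWWWWWWWWWWWWWWWWWWWWWWWWWWWWWWWWWWWWWWWWWWWWW
192 WWWWWWWWWWWWWWWWWWWWWWWWWWWWWWWWWWWWWWWWWWWWWWWWWWWWWWWWWWWWWWWWW
193 W.....WWWbbb........WWWWWWWWWWWWWWWWWWWWWWWWWWWWWWWWWWWWWWWWWWWWW
194 WW
[... 1677 characters left out ...]
 WWWWWWWWW.bbbbbbbbb.WWWWWWWWWWWWWWWWWWWWWWWWWWW.bbb....bbbbbbbbbb
219 WWWWWWWWW.bbbbbbbbb.WWWWWWWWWWWWWWWWWWWWWWWWWWW.bbbbbbbbbbbbbbbbb
220 WWWWWWWWW.bbbbbbbbb.WWWWWWWWWWWWWWWWWWWWWWWWWWW.bbbbbbbbbbbbbbbbb
221 WWWWWWWWW.bbbbbbbbb.WWWWWWWWWWWWWWWWWWWWWWWWWWWWbbbbbbbbbbbbbbbbb
222 WWWWWWWWW.bbbbbbbbb.WWWWWWWWWWWWWWWWWWWWWWWWWWWWbbbbbbbbbbbbbbbbb
223 WWWWWWWWW.bbbbbbbbb.WWWWWWWWWWWWWWWWWWWWWWWWWWWWbbbbbbbbbbbbbbbbb
224 WWWWWWWWW.bbbbbbbbb.WWWWWWWWWWWWWWWWWWWWWWWWWWWWbbbbbbbbbbbbbbbbb
225 WWWWWWWWW.bbbbbbbbb.WWWWWWWWWWWWWWWWWWWWWWWWWWWWbbbbbbbbbbbbbbbbb
226 WWWWWWWWW.bbbbbbbbb.WWWWWWWWWWWWWWWWWWWWWWWWWWWWbbbbbbbbbbbbbbbbb
227 WWWWWWWWW.bbbbbbbbb.WWWWWWWWWWWWWWWWWWWWWWWWWWWWbbbbbbbbbbbbbbbbb
289
```

```bash
python3 - <<'E'
from g import *
C=[dict(cw,R=z['R'],t=z['t']) for z in(np.load('c9.npz'),np.load('c10.npz'))]; c9,c10=C
for nm,a in(('w10-w9',(c9,(265,83))),('w10-w7',(c7,(265.5,80))),('w10-w1',(c1,(244.5,306)))):
    X=tri(ray(*a),ray(c10,(320.7,202.4))); print('bar',nm,X.round(4),'k',(n@X).round(4))
print('bar z by plane .7078 (front mid): w10',[zat(c10,(320.7,202.4),k).round(4) for k in(.7065,.7078,.709)],'w9',[zat(c9,(265,83),k).round(4) for k in(.7065,.7078,.709)])
for k in(.716,.718,.720,.7212,.723): print(k,'ptr top w9',zat(c9,(244,98.55),k).round(4),'w10',zat(c10,(303,214.7),k).round(4))
print('plate near top edge check w10')
I=cv2.imread('pics/w10.png')[:,:,::-1].astype(int)
print([ (y,I[y,325].tolist()) for y in range(236,262,1)])
E
```

```text
bar w10-w9 [ 0.6903 -0.236   0.0843] k 0.7092
bar w10-w7 [ 0.6892 -0.2362  0.0853] k 0.7082
bar w10-w1 [ 0.6891 -0.2364  0.0855] k 0.7081
bar z by plane .7078 (front mid): w10 [np.float64(0.0869), np.float64(0.0857), np.float64(0.0846)] w9 [np.float64(0.0888), np.float64(0.0866), np.float64(0.0845)]
0.716 ptr top w9 0.0988 w10 0.0939
0.718 ptr top w9 0.0956 w10 0.0922
0.72 ptr top w9 0.0925 w10 0.0905
0.7212 ptr top w9 0.0906 w10 0.0895
0.723 ptr top w9 0.0877 w10 0.088
plate near top edge check w10
[(236, [226, 218, 199]), (237, [226, 218, 198]), (238, [226, 218, 198]), (239, [226, 218, 199]), (240, [226, 218, 199]), (241, [226, 218, 199]), (242, [226, 218, 199]), (243, [226, 218, 199]), (244, [226, 218, 199]), (245, [226, 218, 199]), (246, [226, 218, 198]), (247, [226, 218, 199]), (248, [226, 218, 198]), (249, [227, 219, 200]), (250, [235, 227, 207]), (251, [247, 239, 219]), (252, [252, 243, 224]), (253, [245, 238, 221]), (254, [218, 216, 211]), (255, [158, 172, 195]), (256, [91, 138, 188]), (257, [76, 133, 186]), (258, [79, 136, 188]), (259, [78, 135, 187]), (260, [78, 135, 187]), (261, [78, 135, 187])]
```

```bash
python3 - <<'E'
from m import *
t,ct=grab('top','t11')
for lo,hi in(((135,25,90),(178,150,255)),((5,150,60),(16,255,255))):
    for b in blobs(t,lo,hi,(300,150,420,280),40): print(b[0].round(1),b[1],onz(ct,b[0],.115).round(3))
im,c=grab('wrist','w11')
for b in blobs(im,(135,25,90),(178,150,255),(0,0,560,420),150): print('wg',b[0].round(1),b[1],onz(c,b[0],.11).round(3))
print(state()['t'],state()['ee_pos'])
E
```

```text
[349.4 190.1] [343 183  14  15 168] [ 0.619 -0.212  0.115]
[364.1 215.9] [357 210  15  13 153] [ 0.548 -0.249  0.115]
[305.3 189.4] [300 178  13  24 228] [ 0.621 -0.092  0.115]
[385.9 190.9] [377 184  18  14 180] [ 0.617 -0.311  0.115]
[335.3 248.6] [324 236  24  27 380] [ 0.46  -0.169  0.115]
wg [318.9  59.4] [ 281   19   77   85 4818] [ 0.548 -0.249  0.11 ]
wg [367.2 159.4] [ 336  127   62   75 3127] [ 0.618 -0.212  0.11 ]
35.6 [ 0.57726287 -0.26976093  0.2380123 ]
```

```bash
python3 -c "
from h import *
print(hand_in())"
```

```text
the job is handed in; nothing more can be done
None
```

The job is handed in (no verdict came back): the crock stands on the coaster, and one onion and two garlic bulbs stand on the pan, with the pointer measured about 1.5 to 3 mm above the red marker.

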